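Pop a carton from its lane and trap it with the other finger

ROBOT

A 6-joint arm with a two-finger parallel gripper is mounted at the origin on the work surface. World frame = base frame: x ahead of the robot, y to its left, z up, the work surface at z = 0. Lengths are in m, angles in rad, forces in N, time in s.
With the tool pointing down it reaches from about 0.325 to 0.85 m from the base axis. Payload 15.5 kg.
Tool frame: the origin (TCP) lies at the very end of the fingers, on their centre line; the grasp point (between the pads) lies 19 mm behind it (manip.grip_point_offset is the distance from the TCP to the grasp point, in m); x points along the fingers, y is the direction in which the jaws open and shut, and the axes are right-handed (so a half turn about x gives the same grasp; the last joint's range is limited). The gripper opens to 91 mm and grips with 3 to 60 N. Pads are 32 mm wide; open, the fingers measure 118 mm over their backs; the gripper's body (76 mm by 178 mm) begins 60 mm behind the grasp point.
Start: joints at [1.212, 0.494, 1.345, -0, 1.302, -0.096], TCP at [0.162, 0.604, 0.214] pointing down, gripper open.
Joint ranges: [-2.91, 2.91], [-0.82, 2.16], [0.22, 2.67], [-1.22, 4.37], [0.12, 2.79], [-3.08, 3.08]. Speed limits (rad/s): [1.89, 1.89, 2.57, 3.01, 3.01, 3.01].

INTERFACE

Orientations are given as a rotation vector (axis times angle).
In Python, from rig import manip, viewer, workorder gives the robot as it stands. Calls block until the motion is done:
- manip.move_pose(position, orientation): joint-space move of the TCP to a pose.
- manip.line_to(position, attitude=None, velocity=0.15, force_limit=None): straight line of the TCP; attitude=None keeps the orientation; velocity is the mean speed in m/s. With force_limit (N) it stops when the force on the tool has changed by that much, and returns True; else False.
- manip.move_j(angles): joint-space move.
- manip.gripper_to(opening, effort=None): finger opening in m; effort is the grip in N (None keeps the last); returns when the fingers have stopped.
- manip.dwell(seconds).
- manip.solve_ik(position, orientation): joint angles nearest the present ones, or None.
- manip.sense(): the state.
- viewer.grab_frame(name): name is "side" or "top" or "wrist"; returns a dict with "frame" (400x640x3 uint8, red, green, blue), "depth" (400x640 float32, m along the optical axis (not along the pixel's ray), 0 where there is no reading), "camera_matrix" (3x3 intrinsics, pixels), "k1" (the pictures are not rectified: a ray, as slopes to the right and down, at radius r is drawn at 1 + k1 r^2 times it, then the intrinsics apply), "extrinsics" (4x4, takes a point from camera to world coordinates); the wrist camera has in their place "T_tool_cam" (4x4, takes a point from camera to tool coordinates, whose origin is the TCP and whose axes are the tool frame's). Camera axes: x right, y down, z forward; pixel columns grow to the right and rows downward; lengths in m; the calibration is good to about 2 mm. A picture is of the moment at which its call begins: read the wrist's pose just before it.
A pose or a line that the arm cannot do raises manip.Unreachable and nothing moves.
- workorder.close_job(): hands the job in, once; it reports no verdict.
The state is a dict: "time_s": time; "joint_pos": joint angles; "dq": joint speeds; "effort": joint torques, N m; "position": TCP position; "tool_rot": TCP orientation; "wrist_force": force on the tool from outside, world axes, zero at the start; "torque": the same for the moment, N m; "opening": finger opening in m.
Only numpy, scipy, OpenCV 4.12 (cv2) and the standard library are available. Lean on these libraries where they do the work, as an engineer would, in place of code of your own. Each camera call takes 0.05 s, during which the arm holds its last target.

TASK

With one fingertip press the green release key all the way down, so that the green-banded carton pops up out of its pocket, and with the other finger stop it on the green lane before it slides off the open lower end into the tray. Keep the carton stopped on the lane against that finger, clear of its pocket by at least half its length, and finish while holding it there (ready for its label to be scanned); the key may stay pressed. Do not grip, lift or carry the carton, and leave the blue key and carton, the sanitizer bottle, the tape roll and the spare carton alone.

Things in the scene. Friction and masses are not known exactly. Their poses are not given: they have to be found in the camera images.
- green_key_top (a point): centre of the flat top of the green release key: a level green push pad 36 mm along the lane x 34 mm across, on a grey housing beside the green lane, 62 mm to the lane's +y side of its centre line, 75 mm downhill of the step measured along the lane. At rest the top is 25 mm above the lane floor beside it (92 mm above the table), fully pressed 13 mm above that floor
- green_key (a joint): travel of the green key, m: 0 up, 0.012 fully pressed (straight down, spring return, 3.5 N to start, about 9 N at the bottom). It raises the plate under the carton by as much; at about 0.010 the carton clears the step, pops out and slides away at once, running off the lane within about 0.6 s unless stopped
- green_lane: the green-walled lane, fixed. Origin: on its floor, centre line, at the step's edge; x uphill along the floor (18 degrees above level), y across, z square to the floor. Slippery floor (z = 0), 54 mm wide, between side walls 14 mm high, from x = 0 down to x = -145 mm. From x = 0 to 69 mm: pocket sunk 10 mm holding the carton, walls 20 mm above the floor's level
- green_lane_end (a point): centre of the green lane's open lower edge, 45 mm above the table, facing roughly towards the robot; nothing closes it. Beyond and below it stands an open white tray 100 x 84 mm, 30 mm high, into which the carton would fall
- green_carton_center (a point): centre of the green-banded white carton, 60 mm along the lane x 46 wide x 36 high, 0.2 kg, axes as the lane's at the start; it starts in the green lane's pocket (lane x about +31, z about +8 mm); lying on the lane floor its centre is at lane z = +18 mm
- blue_key_top (a point): centre of the flat top of the blue release key: a level blue push pad 36 mm along the lane x 34 mm across, on a grey housing beside the blue lane, 62 mm to the lane's +y side of its centre line, 75 mm downhill of the step measured along the lane. At rest the top is 25 mm above the lane floor beside it (92 mm above the table), fully pressed 13 mm above that floor
- blue_key (a joint): travel of the blue key, m: 0 up, 0.012 fully pressed (straight down, spring return, 3.5 N to start, about 9 N at the bottom). It raises the plate under the carton by as much; at about 0.010 the carton clears the step, pops out and slides away at once, running off the lane within about 0.6 s unless stopped
- blue_lane: the blue-walled lane, fixed. Origin: on its floor, centre line, at the step's edge; x uphill along the floor (18 degrees above level), y across, z square to the floor. Slippery floor (z = 0), 54 mm wide, between side walls 14 mm high, from x = 0 down to x = -145 mm. From x = 0 to 69 mm: pocket sunk 10 mm holding the carton, walls 20 mm above the floor's level
- blue_lane_end (a point): centre of the blue lane's open lower edge, 45 mm above the table, facing roughly towards the robot; nothing closes it. Beyond and below it stands an open white tray 100 x 84 mm, 30 mm high, into which the carton would fall
- blue_carton_center (a point): centre of the blue-banded white carton, 60 mm along the lane x 46 wide x 36 high, 0.2 kg, axes as the lane's at the start; it starts in the blue lane's pocket (lane x about +31, z about +8 mm); lying on the lane floor its centre is at lane z = +18 mm
- sanitizer: clear bottle with blue cap, 52 mm diameter, 125 mm high, loose; origin under its centre
- tape_roll: roll of tan tape lying flat, 84 mm diameter, 45 mm high, loose; origin under its centre
- spare_carton: brown carton with an orange band, 75 x 55 x 30 mm high, loose; origin under its centre
Not all that is in view belongs to the job. What is shaped like the part that bears green_carton_center but black or purple is not meant.

How it is judged:
On the way, in this order (a step that is already met when the one before it is completed fails the run):
1. the green key is pressed right down by a finger (value of joint green_key above 0.0095 m and contact force between the fingers and green_key above 1 N).
2. the carton has popped out and is stopped on the lane by a finger (x of green_carton_center in the frame of green_lane between -0.135 and -0.005 m and z of green_carton_center in the frame of green_lane between 0.008 and 0.028 m and contact force between the fingers and green_carton above 0.05 N and linear speed of green_carton below 0.02 m/s), for 0.2 s.
At the end, for the whole second after the job is handed in: the green carton lies on the green lane, at rest (under 10 mm/s), its centre past the step by at least 5 mm and at least 10 mm short of the lower end, within 10 mm of its resting height on the floor, and a finger touches it with more than 0.05 N (x of green_carton_center in the frame of green_lane between -0.135 and -0.005 m and z of green_carton_center in the frame of green_lane between 0.008 and 0.028 m and contact force between the fingers and green_carton above 0.05 N and linear speed of green_carton below 0.01 m/s); the arm keeps its last pose, push and grip.
It fails at once if the green carton is lifted off the lane (20 mm or more) (z of green_carton_center in the frame of green_lane above 0.038 m).
It fails at once if the green carton is gripped or pressed hard (over 25 N) (contact force between the fingers and green_carton above 25 N).
It fails at once if the green carton slides off the lane's lower end (x of green_carton_center in the frame of green_lane below -0.15 m).
It fails at once if the blue key is pressed or the blue carton displaced (value of joint blue_key above 0.005 m or distance of blue_carton_center from where it was at the start of the episode above 0.012 m).
It fails at once if a bystander is pushed (distance of any of sanitizer, tape_roll, spare_carton from where it was at the start of the episode above 0.02 m).
It also fails if it takes over 35 s, if anything falls off the work surface, if the arm or the gripper's body presses on something with over 40 N, if the wrist force passes 120 N, or if a joint passes its speed limit or range.

## Working session

There is one attempt and no reset: what is moved stays moved. The work goes in short steps, each a Python script; the robot and the scene stay as the last script left them, time stands still between calls to the robot, and variables do not carry over. Pictures are saved under pics/ and viewed, and the job is handed in when it is done.

```bash
ls; mkdir -p pics
python3 - <<'E'
from rig import manip, viewer, workorder
import cv2, numpy as np
for n in ["side","top","wrist"]:
    f=viewer.grab_frame(n); cv2.imwrite(f"pics/{n}0.png",f["frame"][...,::-1])
    print(n,f["camera_matrix"],f["k1"],f.get("extrinsics"),f.get("T_tool_cam"))
    np.savez(f"pics/{n}0.npz",**{k:v for k,v in f.items() if v is not None})
print(manip.sense(), manip.grip_point_offset)
E
```

```text
pics
side [[450.91511667   0.         316.59006712]
 [  0.         450.91511667 207.38788409]
 [  0.           0.           1.        ]] -0.10638923926815905 [[ 0.78656207 -0.42613345  0.44691206  0.0482447 ]
 [-0.61718593 -0.51901826  0.59135571 -0.8167117 ]
 [-0.02004093 -0.74096581 -0.67124365  0.92947279]
 [ 0.          0.          0.          1.        ]] None
top [[364.10651294   0.         321.40638026]
 [  0.         364.10651294 194.22366975]
 [  0.           0.           1.        ]] 0.0015422942704217328 [[ 0.03441753 -0.96892666  0.24494195  0.371441  ]
 [-0.99940025 -0.03243159  0.01213782 -0.08050792]
 [-0.0038168  -0.2452128  -0.96946176  1.05186973]
 [ 0.          0.          0.          1.        ]] None
wrist [[297.04193084   0.         314.19347358]
 [  0.         297.04193084 195.59595468]
 [  0.           0.           1.        ]] 0.0008806434414419255 None [[ 2.50638721e-04 -2.33165101e-01  9.72437131e-01 -1.71032916e-01]
 [ 9.99999919e-01 -2.47617188e-04 -3.17114986e-04  8.77880055e-04]
 [ 3.14732296e-04  9.72437131e-01  2.33165020e-01 -6.54652353e-02]
 [ 0.00000000e+00  0.00000000e+00  0.00000000e+00  1.00000000e+00]]
{'time_s': 0.15, 'joint_pos': array([ 1.21251353e+00,  4.94045978e-01,  1.34599115e+00, -4.53905832e-05,
        1.30249573e+00, -9.54917987e-02]), 'dq': array([-0.00149081, -0.00232683, -0.00182441,  0.0008621 ,  0.00088389,
        0.00099865]), 'effort': array([ 2.03806936e-03, -8.79196787e+01, -3.82051921e+01,  7.05818203e-02,
        5.04107983e-02, -2.04391819e-05]), 'position': array([0.16226318, 0.60326276, 0.21347101]), 'tool_rot': array([ 0.20555463,  1.56110424, -0.20701258]), 'wrist_force': array([ 0.57457521, -0.71569868,  0.91098341]), 'torque': array([ 0.04239369,  0.00016566, -0.02317235]), 'opening': 0.09121839908722981} 0.0188
```

View pics/top0.png

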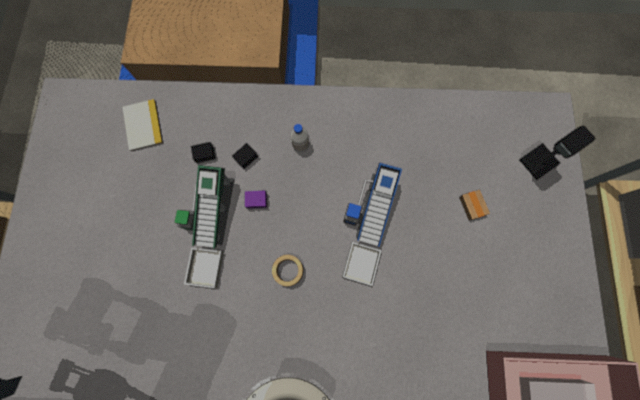

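View pics/side0.png

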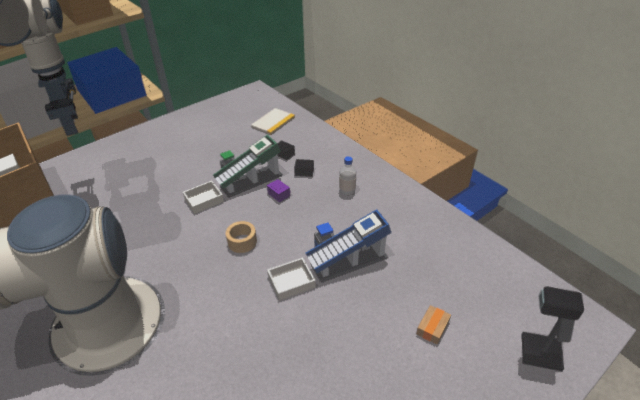

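The top view shows the green key at about (183,217), the green carton at (208,183), and the lane running down to the tray at (203,268). The blue assembly is at about (375,210).

```bash
cat > h.py <<'E'
import numpy as np, cv2
from scipy.spatial.transform import Rotation as R
def ext(f,s=None):
    if f.get("extrinsics") is not None: return f["extrinsics"]
    T=np.eye(4);T[:3,:3]=R.from_rotvec(s["tool_rot"]).as_matrix();T[:3,3]=s["position"]
    return T@f["T_tool_cam"]
def rays(f,E,uv):
    uv=np.atleast_2d(np.asarray(uv,float)).reshape(-1,1,2)
    p=cv2.undistortPoints(uv,f["camera_matrix"],np.array([f["k1"],0,0,0.]))[:,0]
    d=np.c_[p,np.ones(len(p))]@E[:3,:3].T
    return E[:3,3],d
def onz(f,E,uv,z):
    o,d=rays(f,E,uv); return o+d*((z-o[2])/d[:,2])[:,None]
def cloud(f,E):
    v,u=np.mgrid[0:400,0:640]
    o,d=rays(f,E,np.c_[u.ravel(),v.ravel()]); P=o+d*f["depth"].reshape(-1,1)
    P[f["depth"].ravel()<=0]=np.nan
    return P.reshape(400,640,3)
E
python3 - <<'E'
from h import *
for n in ["top","side"]:
    f=dict(np.load(f"pics/{n}0.npz")); E=ext(f)
    hsv=cv2.cvtColor(f["frame"],cv2.COLOR_RGB2HSV)
    m=cv2.inRange(hsv,(45,90,30),(85,255,255))
    k,l,st,c=cv2.connectedComponentsWithStats(m)
    P=cloud(f,E)
    for i in range(1,k):
        if st[i,4]>25:print(n,st[i],c[i],"dep",np.nanmedian(P[l==i],0),"z.092",onz(f,E,c[i],.092))
E
```

```text
top [199 166  23  31 116] [214.93965517 176.70689655] dep [0.6513214  0.20804058 0.12238915] z.092 [[0.6539049  0.22644187 0.092     ]]
top [202 179  10   9  72] [206.73611111 182.69444444] dep [0.6263952  0.23543085 0.12508312] z.092 [[0.63604827 0.24714127 0.092     ]]
top [193 195   5  49  81] [194.95061728 218.60493827] dep [0.53651901 0.27226269 0.0794226 ] z.092 [[0.53534828 0.2675376  0.092     ]]
top [216 198   5  30  43] [217.46511628 212.13953488] dep [0.55564153 0.2109279  0.08586699] z.092 [[0.55495707 0.20909048 0.092     ]]
top [175 210  14  14 159] [181.70440252 216.78616352] dep [0.53902013 0.3034888  0.09184957] z.092 [[0.53908061 0.30365274 0.092     ]]
side [ 149    0  154   72 5908] [223.11831415  27.61865267] dep [ 1.32965669  1.84604027 -0.11179005] z.092 [[1.0903025  1.32731481 0.092     ]]
side [128  21  26  49 368] [140.31793478  42.85326087] dep [ 0.79348181  1.84585639 -0.05248371] z.092 [[0.6808143  1.44557925 0.092     ]]
side [ 60  30  64  31 619] [90.83037157 44.12924071] dep [0.51684421 1.84607608 0.01860346] z.092 [[0.48075593 1.6328434  0.092     ]]
side [221 151  12   8  64] [226.625    154.671875] dep [0.53774237 0.30269653 0.09304985] z.092 [[0.53791078 0.30392693 0.092     ]]
```

Run:
```python
from h import *
from rig import manip, viewer
s=manip.sense(); print(R.from_rotvec(s["tool_rot"]).as_matrix().round(3))
for sg in (1,-1):
    y=np.array([0.05*sg,sg,0]);y/=np.linalg.norm(y);x=np.array([0,0,-1.]);M=np.c_[x,y,np.cross(x,y)]
    q=manip.solve_ik([.53,.25,.30],R.from_matrix(M).as_rotvec()); print(sg,M[:,2],q)
y=np.array([-0.05,-1,0]) if 0 else np.array([0.05,1.,0]);y/=np.linalg.norm(y);x=np.array([0,0,-1.]);M=np.c_[x,y,np.cross(x,y)]
manip.move_pose([.53,.25,.30],R.from_matrix(M).as_rotvec())
s=manip.sense();f=viewer.grab_frame("wrist")
cv2.imwrite("pics/wrist1.png",f["frame"][...,::-1]);np.savez("pics/wrist1.npz",E=ext(f,s),**f)
print(s["position"],s["time_s"])
```

```text
[[-0.     0.26   0.966]
 [-0.001  0.966 -0.26 ]
 [-1.    -0.001 -0.   ]]
1 [ 0.99875234 -0.04993762  0.        ] [ 3.38868792e-01  3.67596628e-01  1.31721753e+00 -4.44089210e-16
  1.45677850e+00 -1.18196914e+00]
-1 [-0.99875234  0.04993762  0.        ] [0.33886879 0.36759663 1.31721753 0.         1.4567785  1.95962351]
[0.52962605 0.25076177 0.29981581] 2.025
```

View pics/wrist1.png

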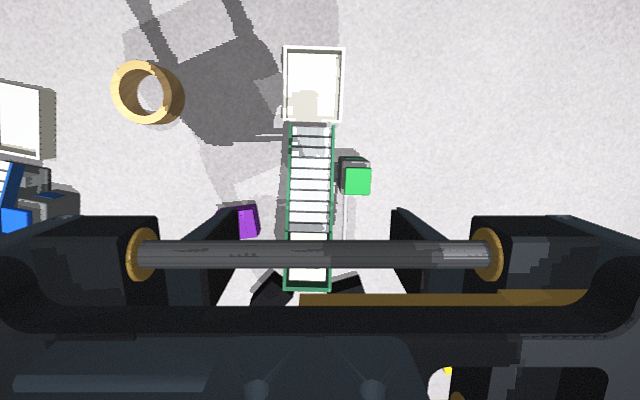

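The wrist view shows the green lane from (311,122) at the lower end up to about (307,290). The key is at (357,181) and the tray at (313,84). Next I'll measure the lane frame.

Run:
```python
from h import *
f=dict(np.load("pics/wrist1.npz"));E=f["E"]
P=cloud(f,E)
hsv=cv2.cvtColor(f["frame"],cv2.COLOR_RGB2HSV)
m=cv2.inRange(hsv,(45,90,30),(85,255,255)); m[:, 400:]=0
k,l,st,c=cv2.connectedComponentsWithStats(m)
for i in range(1,k):
    if st[i,4]>25:print(st[i],c[i],"dep",np.nanmedian(P[l==i],0),"z.092",onz(f,E,c[i],.092)[0])
i=[i for i in range(1,k) if 300<st[i,4] and c[i,0]>340][0]
cs=cv2.findContours(((l==i)&(abs(P[...,2]-.092)<.006)).astype(np.uint8),0,1)[0];cc=max(cs,key=cv2.contourArea)
W=onz(f,E,cc[:,0].astype(float),.092)[:,:2]
print("key rect",cv2.minAreaRect((W*1000).astype(np.float32)))
# wall: left and right rows
for r in range(120,240,8):
    u=np.where(m[r,270:345]>0)[0]+270
    print(r,[(int(x),*P[r,x].round(4)) for x in (u[0],u[-1])] if len(u) else None)
```

```text
[285 124   7 116 321] [288.20560748 183.87227414] dep [0.54078015 0.21652051 0.08469534] z.092 [0.53779892 0.21738753 0.092     ]
[328 125   7 115 336] [331.2827381  185.53571429] dep [0.54505323 0.2736354  0.08208769] z.092 [0.54276999 0.2732065  0.092     ]
[345 157  18   3  33] [352.90909091 157.60606061] dep [0.51361991 0.30782621 0.04540629] z.092 [0.50790053 0.30200002 0.092     ]
[344 167  28  28 710] [356.98169014 180.73098592] dep [0.5381178  0.30662962 0.0917112 ] z.092 [0.53806975 0.30669933 0.092     ]
[282 269  50  24 589] [305.93718166 284.29711375] dep [0.66666187 0.23324887 0.1265021 ] z.092 [0.68319536 0.23231812 0.092     ]
key rect ((538.2539672851562, 307.04339599609375), (33.38845443725586, 35.931907653808594), 85.20460510253906)
120 None
128 [(289, np.float64(0.4674), np.float64(0.2207), np.float64(0.0607)), (333, np.float64(0.4704), np.float64(0.2799), np.float64(0.061))]
136 [(289, np.float64(0.4779), np.float64(0.2203), np.float64(0.0639)), (333, np.float64(0.4808), np.float64(0.2794), np.float64(0.0629))]
144 [(289, np.float64(0.4883), np.float64(0.2198), np
[... 910 characters left out ...]
.0892))]
200 [(287, np.float64(0.5594), np.float64(0.2143), np.float64(0.0917)), (332, np.float64(0.5628), np.float64(0.2736), np.float64(0.0898))]
208 [(286, np.float64(0.5697), np.float64(0.2124), np.float64(0.0934)), (332, np.float64(0.573), np.float64(0.273), np.float64(0.0927))]
216 [(286, np.float64(0.5795), np.float64(0.212), np.float64(0.0975)), (332, np.float64(0.5828), np.float64(0.2725), np.float64(0.0965))]
224 [(286, np.float64(0.5895), np.float64(0.2116), np.float64(0.1006)), (332, np.float64(0.5927), np.float64(0.2719), np.float64(0.0999))]
232 [(285, np.float64(0.5973), np.float64(0.2106), np.float64(0.1094)), (331, np.float64(0.6026), np.float64(0.2701), np.float64(0.1029))]
```

```bash
cat >> h.py <<'E'
yaw=-0.072; a=np.radians(18)
hx=np.array([np.cos(yaw),np.sin(yaw),0]); ly=np.array([-np.sin(yaw),np.cos(yaw),0])
lx=hx*np.cos(a)+np.array([0,0,np.sin(a)]); lz=np.cross(lx,ly)
key=np.array([.538,.3053,.092])
O=key-.062*ly+.075*np.cos(a)*hx; O[2]=.045+.145*np.sin(a)
M=np.c_[-lz,ly,lx]; rot=R.from_matrix(M).as_rotvec()
up=-.048; xc=up-.016
def tcp(zedge): # downhill tip edge at world z when at press height; vertical motion
    press=O+lx*xc+ly*.031
    e=press-.016*lx
    # choose lane z so that edge at .080
    t=(.080-e[2])/lz[2]
    p=press+lz*t
    return p+np.array([0,0,zedge-.080]), t
E
python3 - <<'E'
from h import *
from rig import manip, viewer
print(O,lx,tcp(.08))
manip.gripper_to(.0485,effort=40)
p,_=tcp(.135)
manip.move_pose(p,rot)
s=manip.sense();print(s["position"]-p,s["opening"],s["time_s"],s["joint_pos"].round(2))
for n in ["side","top","wrist"]:
    f=viewer.grab_frame(n); im=f["frame"][...,::-1]
    if n=="side": im=cv2.resize(im[100:240,140:340],None,fx=4,fy=4)
    if n=="top": im=cv2.resize(im[130:300,140:290],None,fx=3.5,fy=3.5)
    cv2.imwrite(f"pics/{n}2.png",im); np.savez(f"pics/{n}2.npz",E=ext(f,s),**f)
E
```

```text
[0.60468429 0.23832937 0.08980746] [ 0.94859244 -0.06841692  0.30901699] (array([0.54137118, 0.27397633, 0.08494427]), np.float64(0.015681397593200468))
[0.00084313 0.00023279 0.00090116] 0.04855560000863086 3.6417 [ 0.46  0.46  1.72 -0.24  0.71 -0.87]
```

View pics/side2.png

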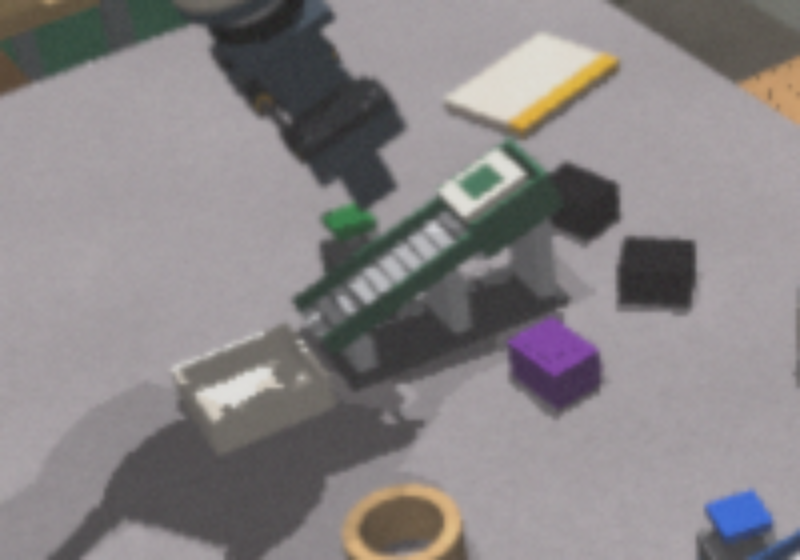

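View pics/wrist2.png

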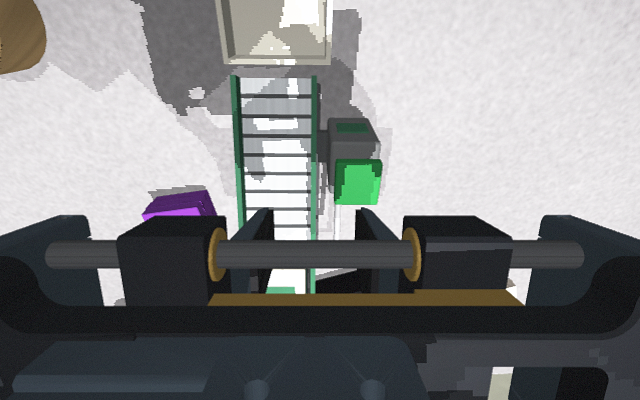

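The side view shows the gripper tilted square to the lane, above the key and short of the carton. In the wrist view the key is at (357,182). I'll re-measure the key and walls relative to the tool before descending.

Run:
```python
from h import *
f=dict(np.load("pics/wrist2.npz"));E=f["E"]
hsv=cv2.cvtColor(f["frame"],cv2.COLOR_RGB2HSV)
m=cv2.inRange(hsv,(45,90,30),(85,255,255)); P=cloud(f,E)
mm=(m>0)&(abs(P[...,2]-.092)<.004); mm[:,:325]=0;mm[:,395:]=0;mm[:150]=0
cs=cv2.findContours(mm.astype(np.uint8),0,1)[0];cc=max(cs,key=cv2.contourArea)
W=onz(f,E,cc[:,0].astype(float),.092)
print("key",cv2.minAreaRect((W[:,:2]*1000).astype(np.float32)), np.nanmedian(P[mm],0))
L=(P-O)@np.c_[lx,ly,lz]
for r in range(90,215,20):
    u=np.where(m[r,220:325]>0)[0]+220
    print(r,[L[r,x].round(4) for x in (u[0],u[-1])])
# dark finger widths
d=(P[...,2]<.165)&(P[...,2]>.125)&(f["frame"].max(2)<70)
T=(P[d]-tcp(.135)[0])@M
print(np.nanpercentile(T,[1,10,50,90,99],axis=0).round(4))
```

```text
key ((536.38037109375, 307.1239929199219), (33.33439636230469, 36.179935455322266), 85.8423843383789) [0.53586429 0.30724947 0.09110435]
90 [array([-0.1353, -0.0278,  0.0136]), array([-0.1351,  0.0335,  0.0144])]
110 [array([-0.1213, -0.0275,  0.0155]), array([-0.1213,  0.0335,  0.0149])]
130 [array([-0.1071, -0.0274,  0.0138]), array([-0.1071,  0.0327,  0.0123])]
150 [array([-0.0924, -0.0275,  0.014 ]), array([-0.0924,  0.0327,  0.0144])]
170 [array([-0.0771, -0.0278,  0.0135]), array([-0.077 ,  0.0327,  0.0126])]
190 [array([-0.0615, -0.028 ,  0.0135]), array([-0.0616,  0.0327,  0.0145])]
210 [array([-0.0455, -0.028 ,  0.0144]), array([-0.0451,  0.032 ,  0.0131])]
[[-0.0313 -0.0321 -0.0169]
 [-0.0286 -0.0288 -0.0166]
 [-0.0181  0.0255 -0.015 ]
 [-0.0064  0.0307 -0.0048]
 [-0.0023  0.0338  0.015 ]]
```

```bash
sed -i 's/^key=.*/key=np.array([.537,.3065,.092])/' h.py
python3 - <<'E'
from h import *
from rig import manip, viewer
manip.line_to(tcp(.098)[0],rot,velocity=.05)
s=manip.sense();print(s["position"]-tcp(.098)[0],s["wrist_force"])
r=manip.line_to(tcp(.074)[0],rot,velocity=.03,force_limit=15)
s=manip.sense();print(r,s["position"][2]-tcp(.08)[0][2],s["wrist_force"],s["time_s"])
for i in range(4):
    manip.dwell(.1);s=manip.sense();print(s["position"]-tcp(.08)[0],s["wrist_force"],s["time_s"])
for n in ["side","top","wrist"]:
    f=viewer.grab_frame(n); im=f["frame"][...,::-1]
    if n=="side": im=cv2.resize(im[100:240,140:340],None,fx=4,fy=4)
    if n=="top": im=cv2.resize(im[130:300,140:290],None,fx=3.5,fy=3.5)
    cv2.imwrite(f"pics/{n}3.png",im); np.savez(f"pics/{n}3.npz",E=ext(f,s),**f)
E
```

```text
[1.31495516e-04 8.12865574e-05 1.78819983e-04] [ 0.42603109 -0.25537322  0.98583702]
True -0.001140030710854556 [-4.93988834 -2.02407157 15.73235605] 5.325
[ 0.00055964  0.00024466 -0.00099826] [-3.1169794  -1.46681329 12.60312667] 5.425
[ 0.00051116  0.00020138 -0.00099805] [-4.47346824 -1.45781814 13.96898153] 5.525
[ 0.00052596  0.00023466 -0.00098987] [-3.41897781 -1.26648118 13.44769088] 5.625
[ 0.00050915  0.00021948 -0.00098845] [-4.99078846 -1.75845312 12.100172  ] 5.725
```

View pics/side3.png

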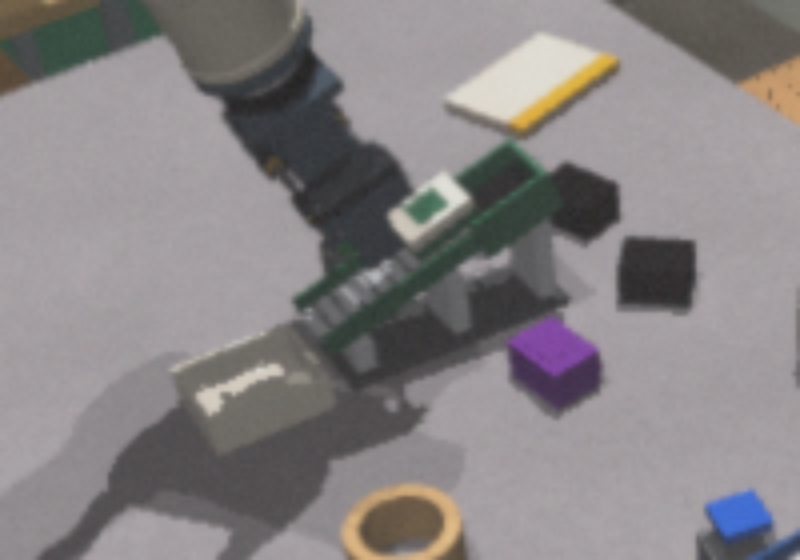

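View pics/top3.png

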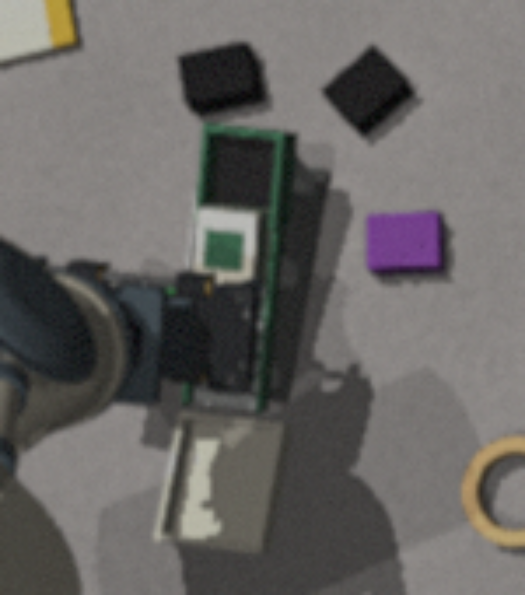

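The carton has popped out. It sits on the lane against the finger, with its label at about (427,205) in the side crop, and the pocket is empty. I'll check its position and that it is at rest.

Run:
```python
from h import *
from rig import manip, viewer
manip.dwell(.4)
def meas(f,E):
    hsv=cv2.cvtColor(f["frame"],cv2.COLOR_RGB2HSV); m=cv2.inRange(hsv,(45,60,30),(90,255,255))
    k,l,st,c=cv2.connectedComponentsWithStats(m); out=[]
    o,d=rays(f,E,c)
    t=((O+.036*lz-o)@lz)/(d@lz); Q=((o+d*t[:,None])-O)@np.c_[lx,ly,lz]
    return [(st[i,4],Q[i].round(4)) for i in range(1,k) if st[i,4]>20 and abs(Q[i,1])<.02 and abs(Q[i,0])<.15]
for n in("top","side"):
    f=dict(np.load(f"pics/{n}3.npz"));print(n,meas(f,f["E"]))
    f=viewer.grab_frame(n);print(n,meas(f,ext(f)))
s=manip.sense();print(s["position"]-tcp(.08)[0],s["wrist_force"],s["time_s"])
```

```text
top [(np.int32(93), array([-0.0153, -0.0006,  0.036 ]))]
top [(np.int32(93), array([-0.0152, -0.0006,  0.036 ]))]
side [(np.int32(37), array([-0.0146,  0.0028,  0.036 ]))]
side [(np.int32(37), array([-0.0146,  0.0028,  0.036 ]))]
[ 0.00048969  0.00022143 -0.00098557] [-2.90945912 -1.48881595 14.26022756] 6.375
```

Run:
```python
from rig import workorder
print(workorder.close_job())
```

```text
the job is handed in; nothing more can be done
None
```

I pressed the green key to its stop with one fingertip, and the green carton popped up and came to rest on the lane against the other finger. I then handed the job in with the arm still holding there; no verdict was reported.

**Set-up:** I located the lane and key with the wrist camera. I tilted the gripper square to the lane with the fingers about 62 mm apart, then pressed straight down until the force limit stopped the move. The fingertip ended about 1 mm below the nominal pressed height, with about 13 N upward on the tool.

**Last checks:**
- **Position:** the top camera puts the carton's centre at lane x of about -15 mm and the side camera at -14.6 mm. That is inside the allowed -135 to -5 mm range.
- **At rest:** the position changed by 0.1 mm or less over about half a second.
- **Finger contact:** I could not measure contact on the carton separately from the key force. I inferred it from the carton staying put on the slope where the finger should stop it. The measured rest position is 2–3 mm uphill of the one I predicted.
- **Camera disagreement:** the cameras differed by about 3 mm across the lane, which is within the tolerance I allowed.
- **Other objects:** I did not go near the blue lane, sanitizer bottle, tape roll or spare carton, and did not measure their positions again at the end.

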